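Load the colour-coded contra-angles into the sterilising cassette

ROBOT

A 6-joint arm with a two-finger parallel gripper is mounted at the origin on the work surface. World frame = base frame: x ahead of the robot, y to its left, z up, the work surface at z = 0. Lengths are in m, angles in rad, forces in N, time in s.
With the tool pointing down it reaches from about 0.225 to 0.875 m from the base axis. Payload 3.4 kg.
Tool frame: the origin (TCP) lies at the very end of the fingers, on their centre line; the grasp point (between the pads) lies behind it (manip.grasp_offset is the z of the grasp point in the tool frame, in m); z points along the fingers, y is the line along which they close (so a half turn about z gives the same grasp; the last joint's range is limited). The gripper opens to 85 mm and grips with 20 to 120 N. Pads are 22 mm wide; open, the fingers measure 114 mm over their backs; the gripper's body (76 mm by 85 mm) begins 54 mm behind the grasp point. The pads swing forward as they close: fully open they stand 13 mm farther back than shut.
Start: joints at [1.158, 0.276, 1.505, -0, 1.361, -0.121], TCP at [0.165, 0.551, 0.231] pointing down, gripper open.
Joint ranges: [-2.89, 2.89], [-0.75, 2.08], [0.22, 2.7], [-1.18, 4.32], [0.11, 2.71], [-2.7, 2.7]. Speed limits (rad/s): [2.57, 2.57, 3.14, 3.14, 3.14, 3.14].

INTERFACE

Orientations are given as a unit quaternion [w, x, y, z].
In Python, from rig import manip gives the robot as it stands.
- The arm moves only by the shell command python3 -m pendant 'ROWS' [FORCE]. ROWS is JSON, a list of rows, each an object of numbers: "dx", "dy", "dz": the shift along the tool's x, y, z in m; "rx", "ry", "rz": the turn, a rotation vector about the tool's x, y, z in degrees; "hand": the finger opening in m, from 0 to 0.0854. In form: [{"dx": .., "dy": .., "dz": .., "rx": .., "ry": .., "rz": .., "hand": ..}, ...]. A call has 1 to 12 rows; each row shifts and turns the commanded pose from where the row before left it, along the tool's axes as they then stand; what a row does not reach is not made up. A row lasts 1/12 s, in which the tool goes at most 41.7 mm and 7.16 degrees, less where a joint would pass 70% of its speed; a pose out of reach is approached as far as the arm can. A call is refused whole if a number of a shift passes 0.0417 or a number of a turn 7.16, either way. A call with a gripper value outside its range is refused whole. The fingers move at their own pace and stop on an object; FORCE is the grip in N (left out, the last holds). Time passes only in rows, so rows that do not move let the fingers close. It gives the time, the measured TCP pose, the force, the opening and the grip force at its end, in the units of the state.
- manip.get_state(): the state, without advancing time (a new reading comes with each control period).
- manip.get_image(name): name is "side" or "top" or "wrist"; returns a dict with "frame" (384x512x3 uint8, red, green, blue), "fx", "fy", "cx", "cy" (pixels), "position" and "attitude" of the camera in the world; the wrist camera has in their place "mount" (4x4, takes a point from camera to tool coordinates, whose origin is the TCP and whose axes are the flange's). Camera axes: x right, y up, looking along -z (the intrinsics and any distortion apply to the point x, -y, -z); pixel columns grow to the right and rows downward; lengths in m; the calibration is good to about 2 mm. The wrist camera is an equidistant fisheye: a pixel r from the principal point sees the ray r / f radians off the axis. A picture is of the moment at which its call begins: read the wrist's pose just before it. There is no depth.
- manip.sign_off(): hands the job in; it is judged then, once.
The state is a dict: "clock": time; "qpos": joint angles; "qd": joint speeds; "effort": joint torques, N m; "position": TCP position; "ee_rot": TCP orientation; "contact_force": force on the tool from outside, world axes, zero at the start; "moment": the same for the moment, N m; "width": finger opening in m; "gripper_force": force on a finger pad.
Only numpy, scipy, OpenCV 4.12 (cv2) and the standard library are available. Lean on these libraries where they do the work, as an engineer would, in place of code of your own. Each camera call takes 0.05 s, during which the arm holds its last target. There are 200 camera calls.

TASK

Load the open sterilising cassette: lay each of the four contra-angle handpieces with a coloured collar flat into the holder of its own colour, down on both saddles, with the coloured collar seated in the middle of the rear saddle (the one nearer the robot) and the head towards the cassette's lid. Leave the plain steel turbine handpiece and the white dappen dish lying where they are.

Things in the scene. Friction and masses are not known exactly. Their poses are not given: they have to be found in the camera images.
- contra_red: Contra-angle handpiece, steel, red hexagonal collar at its rear; loose, on its side, 75 g. Origin: underside, below the collar's middle; x along the handle to the head, z up. Collar x -6..6 mm, 20 mm thick, 23 wide; tail x -14. Handle axis 10 mm above underside; 18 mm thick at x 6..46 (grip at 30, across y), 20 at x 46..62; slim neck bends 0.31 rad to +y; head at x 89, y 9, ends x 95.
- contra_blue: Contra-angle handpiece, steel, blue hexagonal collar at its rear; loose, on its side, 75 g. Origin: underside, below the collar's middle; x along the handle to the head, z up. Collar x -6..6 mm, 20 mm thick, 23 wide; tail x -14. Handle axis 10 mm above underside; 18 mm thick at x 6..46 (grip at 30, across y), 20 at x 46..62; slim neck bends 0.31 rad to +y; head at x 89, y 9, ends x 95.
- contra_green: Contra-angle handpiece, steel, green hexagonal collar at its rear; loose, on its side, 75 g. Origin: underside, below the collar's middle; x along the handle to the head, z up. Collar x -6..6 mm, 20 mm thick, 23 wide; tail x -14. Handle axis 10 mm above underside; 18 mm thick at x 6..46 (grip at 30, across y), 20 at x 46..62; slim neck bends 0.31 rad to +y; head at x 89, y 9, ends x 95.
- contra_yellow: Contra-angle handpiece, steel, yellow hexagonal collar at its rear; loose, on its side, 75 g. Origin: underside, below the collar's middle; x along the handle to the head, z up. Collar x -6..6 mm, 20 mm thick, 23 wide; tail x -14. Handle axis 10 mm above underside; 18 mm thick at x 6..46 (grip at 30, across y), 20 at x 46..62; slim neck bends 0.31 rad to +y; head at x 89, y 9, ends x 95.
- bay_red: Holder of two red silicone saddles fixed in the open cassette. Origin: its underside, below the rear saddle's middle, 3 mm above the table; x to the cassette's lid, z up. Saddles are U shaped: seat 8 mm above origin, lugs to 22, gap 30 mm (36 at the top). Rear saddle x -9..9 mm, front x 50..60, open to the pan's floor between. Pan rims 22 high: 30 mm behind, 38 beside the outer origins.
- bay_blue: Holder of two blue silicone saddles fixed in the open cassette. Origin: its underside, below the rear saddle's middle, 3 mm above the table; x to the cassette's lid, z up. Saddles are U shaped: seat 8 mm above origin, lugs to 22, gap 30 mm (36 at the top). Rear saddle x -9..9 mm, front x 50..60, open to the pan's floor between. The four holders are parallel, 56 mm apart, in any order.
- bay_green: Holder of two green silicone saddles fixed in the open cassette. Origin: its underside, below the rear saddle's middle, 3 mm above the table; x to the cassette's lid, z up. Saddles are U shaped: seat 8 mm above origin, lugs to 22, gap 30 mm (36 at the top). Rear saddle x -9..9 mm, front x 50..60, open to the pan's floor between. The lid lies open, flat on the table, 20 mm high.
- bay_yellow: Holder of two yellow silicone saddles fixed in the open cassette. Origin: its underside, below the rear saddle's middle, 3 mm above the table; x to the cassette's lid, z up. Saddles are U shaped: seat 8 mm above origin, lugs to 22, gap 30 mm (36 at the top). Rear saddle x -9..9 mm, front x 50..60, open to the pan's floor between. The four holders are parallel, 56 mm apart, in any order.
- turbine: Loose plain turbine handpiece, all steel, without any colour: nearly the shape and size of the coloured ones, with a steel hexagonal collar; origin and axes likewise. Stays where it is.
- dappen_white: Loose white porcelain dappen dish, octagonal, 37 mm across, 24 mm high, upright. Origin: centre of its underside. Stays where it is.
Not all that is in view belongs to the job. Leave any pink look-alike of the contra_green alone.

How it is judged:
At the end, for the whole second after the job is handed in: Each coloured handpiece rests in the holder of its colour: collar within 12 mm along and 8 mm across of the middle of the rear saddle, underside within 5 mm of seat height, handle within 0.2 rad of the holder's line, head to the lid, not rolled or tipped over 0.3 rad (x of contra_red in the frame of bay_red between -0.012 and 0.012 m and y of contra_red in the frame of bay_red between -0.008 and 0.008 m and z of contra_red in the frame of bay_red between 0.003 and 0.013 m and angle between the x axis of contra_red and the x axis of bay_red, either way round below 0.2 rad and angle between each of contra_red, contra_blue, contra_green, contra_yellow's own z axis and vertical below 0.3 rad and linear speed of each of contra_red, contra_blue, contra_green, contra_yellow below 0.02 m/s and x of contra_blue in the frame of bay_blue between -0.012 and 0.012 m and y of contra_blue in the frame of bay_blue between -0.008 and 0.008 m and z of contra_blue in the frame of bay_blue between 0.003 and 0.013 m and angle between the x axis of contra_blue and the x axis of bay_blue, either way round below 0.2 rad and x of contra_green in the frame of bay_green between -0.012 and 0.012 m and y of contra_green in the frame of bay_green between -0.008 and 0.008 m and z of contra_green in the frame of bay_green between 0.003 and 0.013 m and angle between the x axis of contra_green and the x axis of bay_green, either way round below 0.2 rad and x of contra_yellow in the frame of bay_yellow between -0.012 and 0.012 m and y of contra_yellow in the frame of bay_yellow between -0.008 and 0.008 m and z of contra_yellow in the frame of bay_yellow between 0.003 and 0.013 m and angle between the x axis of contra_yellow and the x axis of bay_yellow, either way round below 0.2 rad); the robot touches nothing.
It fails at once if the plain turbine handpiece is moved more than 20 mm (distance of turbine from where it was at the start of the episode above 0.02 m).
It fails at once if the white dappen dish is moved more than 20 mm (distance of dappen_white from where it was at the start of the episode above 0.02 m).
It also fails if it takes over 109 s, if anything falls off the work surface, if the arm or the gripper's body presses on something with over 40 N, if the wrist force passes 120 N, or if a joint passes its speed limit or range.

## Working session

There is one attempt and no reset: what is moved stays moved. The work goes in short steps, Python scripts to look and compute and a shell command to move; the robot and the scene stay as the last step left them, time stands still between calls to the robot, and variables do not carry over. Pictures are saved under pics/ and viewed, at most 14 in all, crops included, and the job is handed in when it is done.

```bash
ls; mkdir -p pics; python3 - <<'E'
from rig import manip
import cv2
print(manip.get_state(), manip.grasp_offset)
for n in("top","side"):
    d=manip.get_image(n); cv2.imwrite(f"pics/{n}0.png",cv2.resize(d["frame"][:,:,::-1],(800,600),interpolation=cv2.INTER_CUBIC))
    print({k:v for k,v in d.items() if k!="frame"})
E
```

```text
pics
{'clock': 0.0, 'qpos': array([ 1.15800034e+00,  2.76598701e-01,  1.50612902e+00, -3.57949232e-05,
        1.36068309e+00, -1.20967061e-01]), 'qd': array([ 8.61996060e-04, -8.18111275e-04,  5.24378810e-04,  9.10057899e-04,
       -7.54527505e-05,  1.48735676e-04]), 'effort': array([-1.29463187e-03, -4.16777802e+01, -2.45806217e+01, -4.19556000e-04,
        1.12264819e-02, -5.56352660e-06]), 'position': array([0.16521847, 0.55020739, 0.23043923]), 'ee_rot': array([-2.22866282e-04,  1.45393467e-01,  9.89373495e-01, -8.81513426e-04]), 'contact_force': array([-0.25944606, -0.59985809,  0.14305481]), 'moment': array([-0.01301789, -0.00713874, -0.0104708 ]), 'gripper_force': 0.0, 'width': 0.08539384959317153} -0.0187
{'fx': 386.4843285020125, 'fy': 386.4843285020125, 'cx': 250.64162104863553, 'cy': 192.8475920137114, 'position': array([0.50402732, 0.0398805 , 0.90028276]), 'attitude': array([-0.70639167, -0.02661532,  0.02883241,  0.70673271])}
{'fx': 448.9092262556818, 'fy': 448.9092262556818, 'cx': 249.60057921265215, 'cy': 191.4040894434951, 'position': array([ 0.2183847 , -0.71988285,  0.91945697]), 'attitude': array([ 0.90330703,  0.36096478, -0.08199667, -0.21683494])}
```

View pics/top0.png

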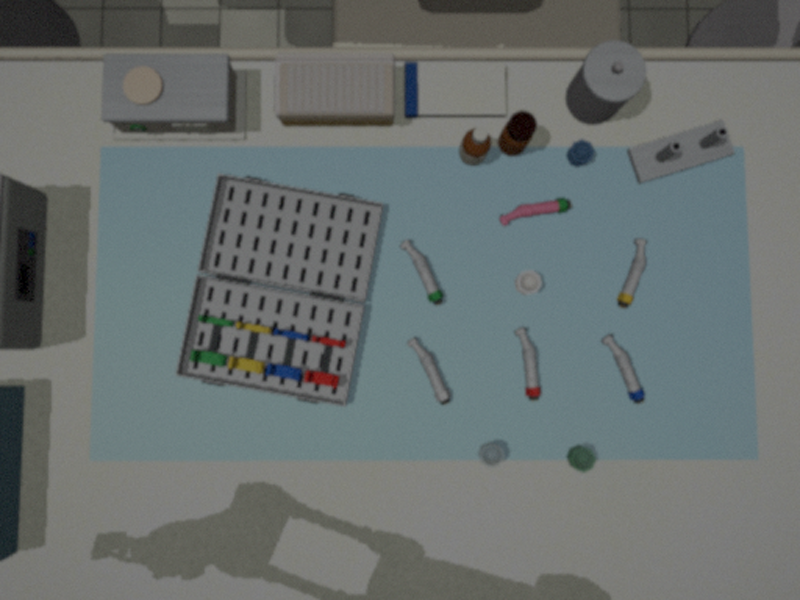

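View pics/side0.png

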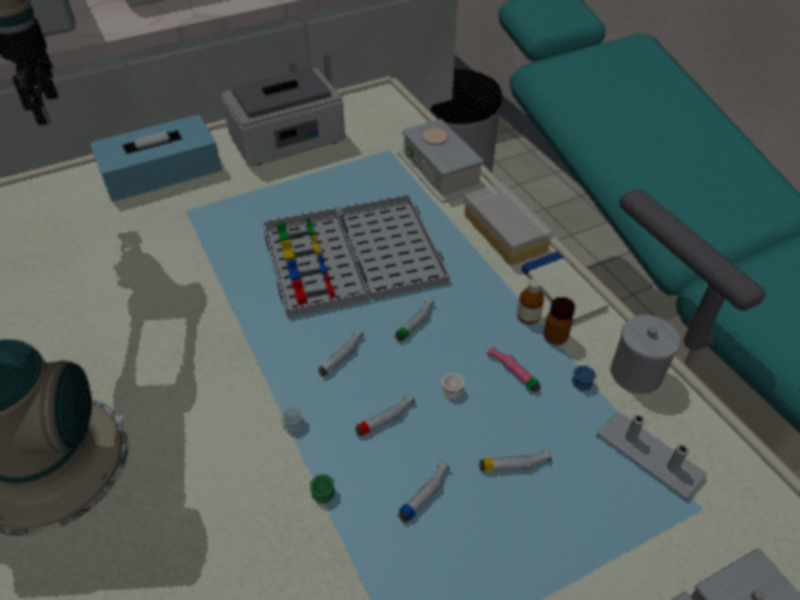

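The top view (800x600) shows the cassette at the left, with rear saddles green (210,357), yellow (247,366), blue (285,372) and red (322,379). Handpieces are green (435,297), yellow (626,298), red (533,393), blue (636,396). The turbine is at (444,398), the dish at (529,282) and the pink look-alike at (535,210).

```bash
cat > h.py <<'E'
from rig import manip
import cv2, numpy as np
from scipy.spatial.transform import Rotation as R
def ray(d,u,v):
    Rm=R.from_quat(np.roll(d["attitude"],-1)).as_matrix()
    return d["position"],Rm@np.array([(u-d["cx"])/d["fx"],-(v-d["cy"])/d["fy"],-1])
def pt(d,u,v,z):
    p,r=ray(d,u,v); return p+r*(z-p[2])/r[2]
def blobs(f,mina=8):
    hsv=cv2.cvtColor(f,cv2.COLOR_RGB2HSV); out=[]
    for n,(lo,hi) in dict(red=(170,8),yellow=(18,34),green=(50,80),blue=(107,125)).items():
        H,S,V=cv2.split(hsv); m=(((H>=lo)&(H<=hi)) if lo<hi else ((H>=lo)|(H<=hi)))&(S>130)&(V>45)
        k,l,s,c=cv2.connectedComponentsWithStats(m.astype(np.uint8))
        out+=[(n,int(s[i,4]),c[i].round(1),s[i,:4]) for i in range(1,k) if s[i,4]>=mina]
    return out
E
python3 - <<'E'
from h import *
d=manip.get_image("top")
for n,a,c,b in blobs(d["frame"]):
    if 90<c[1]<300: print(n,a,c,b,pt(d,*c,.012).round(4))
f=d["frame"][:,:,::-1]
cv2.imwrite("pics/t_bay.png",cv2.resize(f[170:265,110:240],None,fx=6,fy=6,interpolation=cv2.INTER_CUBIC))
cv2.imwrite("pics/t_hp.png",cv2.resize(f[145:263,255:418],None,fx=4.9,fy=4.9,interpolation=cv2.INTER_CUBIC))
E
```

```text
red 75 [210.5 218.2] [200 215  21   7] [0.5156 0.1291 0.012 ]
red 155 [205.6 241.8] [195 237  22  12] [0.4618 0.1399 0.012 ]
red 37 [340.7 250.7] [337 248   8   6] [ 0.4414 -0.1682  0.012 ]
yellow 38 [399.7 190.6] [396 188   8   6] [ 0.5789 -0.3072  0.012 ]
yellow 74 [161.9 209.3] [152 206  22   7] [0.536  0.2409 0.012 ]
yellow 150 [157.4 232.9] [146 229  23   9] [0.4821 0.2502 0.012 ]
green 27 [360.3 130.9] [358 128   5   7] [ 0.719  -0.2193  0.012 ]
green 28 [278.5 189.3] [275 187   8   5] [ 0.582  -0.0272  0.012 ]
green 39 [140.1 205.4] [132 203  17   5] [0.545  0.2911 0.012 ]
green 118 [133.7 228.4] [123 225  21   9] [0.4924 0.3045 0.012 ]
blue 74 [185.9 213.7] [175 210  22   8] [0.5259 0.1857 0.012 ]
blue 153 [181.4 237.4] [170 233  23  11] [0.4719 0.1952 0.012 ]
blue 39 [407.4 252.8] [403 250   9   6] [ 0.4366 -0.3203  0.012 ]
```

View pics/t_bay.png

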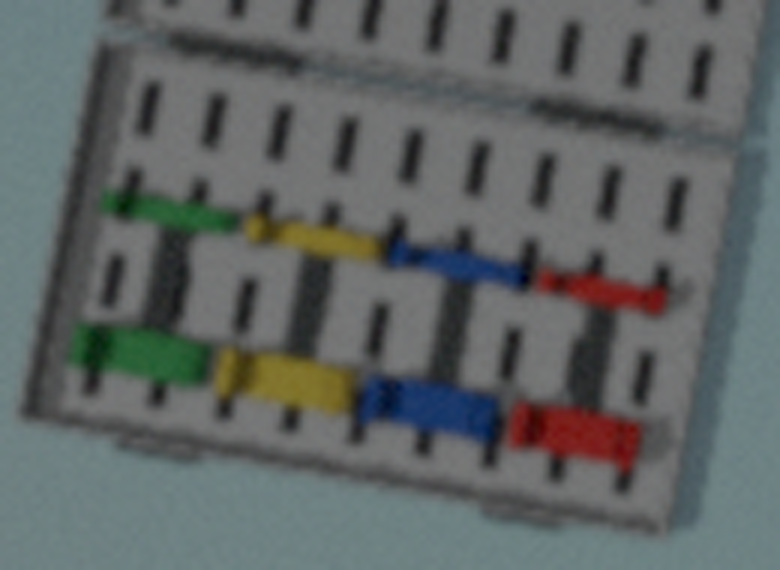

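View pics/t_hp.png

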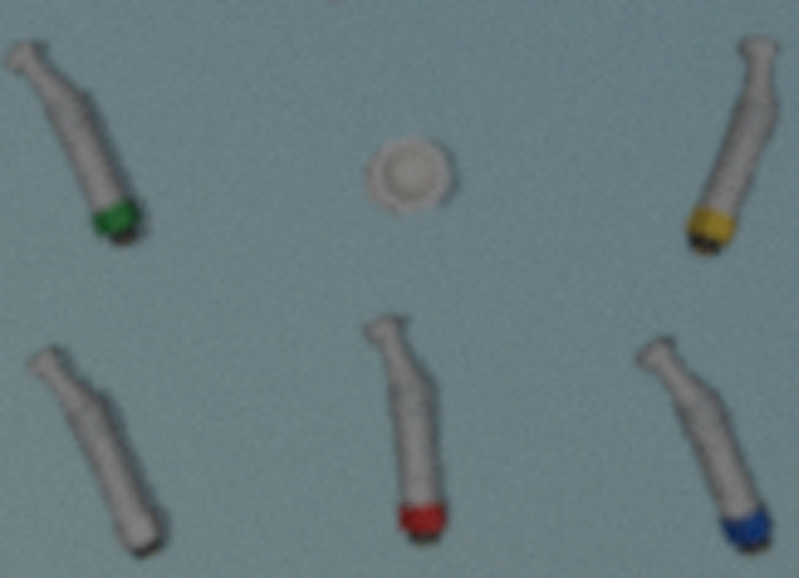

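The crops show all four handpieces lying flat with their heads away from the robot and necks bending left (+y). The saddle pairs are clear of obstructions. Next I fit the poses.

```bash
cat > fit.py <<'E'
from h import *
from scipy.optimize import minimize
def proj(d,P):
    Rm=R.from_quat(np.roll(d["attitude"],-1)).as_matrix(); c=(P-d["position"])@Rm
    return np.c_[d["cx"]-d["fx"]*c[:,0]/c[:,2], d["cy"]+d["fy"]*c[:,1]/c[:,2]]
s,c=np.sin(.31),np.cos(.31)
POLY=np.array([[-14,-6],[-6,-7],[-6,-11.5],[6,-11.5],[6,-9],[46,-9],[46,-10],[62,-10],[66,-6],[86,1],[92,1],[96,8],[86,17],[83,10],[64,6],[62,10],[46,10],[46,9],[6,9],[6,11.5],[-6,11.5],[-6,7],[-14,6]])/1000
def fit(d,init,z=.010):
    f=cv2.GaussianBlur(d["frame"],(0,0),.7).astype(float); K=8
    u0,v0=proj(d,np.array([[init[0]+.04,init[1],z]]))[0].astype(int)-32
    im=f[v0:v0+64,u0:u0+64]; bg=np.median(im.reshape(-1,3),0)
    g=im[:,:,2]-im[:,:,0]; gb=bg[2]-bg[0]
    m=np.clip(np.maximum(abs(g-gb)/gb,0),0,1)
    def cost(p):
        C,S=np.cos(p[2]),np.sin(p[2]); P=np.c_[POLY@np.array([[C,S],[-S,C]])+p[:2],np.full(len(POLY),z)]
        q=(proj(d,P)-[u0,v0]+.5)*K
        a=np.zeros((64*K,64*K),np.uint8); cv2.fillPoly(a,[np.round(q).astype(int)],255)
        a=cv2.GaussianBlur(cv2.resize(a,(64,64),interpolation=cv2.INTER_AREA),(0,0),.7)/255.
        return ((a-m)**2).sum()
    b=min((minimize(cost,[*init[:2],y],method="Nelder-Mead",options=dict(initial_simplex=np.array([[init[0]+.004*i,init[1]+.004*j,y+k] for i,j,k in((0,0,0),(1,0,0),(0,1,0),(0,0,.1))]))) for y in(init[2],init[2]+.15,init[2]-.15)),key=lambda r:r.fun)
    return b.x.round(4),round(b.fun,1)
E
python3 - <<'E'
from fit import *
d=manip.get_image("top")
for n,i in dict(red=(.441,-.168,0),blue=(.437,-.320,.3),green=(.582,-.027,.3),yellow=(.579,-.307,-.2)).items(): print(n,*fit(d,i))
# bays: crop pixels of saddle bodies' outer corners -> 6x crop offset (110,170)
b={n:(pt(d,*c,.02)) for n,a,c,bb in blobs(d["frame"]) if c[0]<230 and c[1]>223 and c[1]<300}
fr={n:(pt(d,*c,.02)) for n,a,c,bb in blobs(d["frame"]) if c[0]<230 and c[1]<=223 and c[1]>150}
for n in b: print(n,b[n][:2].round(4),fr[n][:2].round(4),np.linalg.norm(fr[n]-b[n]).round(4))
o=["red","blue","yellow","green"]; X=np.array([b[n][:2] for n in o]);F=np.array([fr[n][:2] for n in o])
for A in(X,F):
    p=np.polyfit(range(4),A,1);print(p.round(4),np.linalg.norm(p[0]),np.arctan2(*p[0][::-1])-np.pi/2)
E
```

```text
red [ 0.4422 -0.169   0.0986] 18.5
blue [ 0.4387 -0.3206  0.3808] 23.4
green [ 0.5837 -0.0272  0.4415] 21.9
yellow [ 0.5779 -0.3078 -0.3816] 14.4
red [0.4622 0.139 ] [0.5157 0.1286] 0.0545
yellow [0.4821 0.2483] [0.5357 0.239 ] 0.0544
green [0.4925 0.3024] [0.5449 0.2906] 0.0537
blue [0.4719 0.1938] [0.5259 0.1848] 0.0548
[[0.0101 0.0545]
 [0.462  0.1392]] 0.055383568449129755 -0.18342455135296976
[[0.0097 0.054 ]
 [0.516  0.1297]] 0.05491095496205535 -0.178192454691932
```

```bash
cat > go.py <<'E'
import sys
from h import *
HP=dict(red=(.4422,-.169,.0986),blue=(.4387,-.3206,.3808),green=(.5837,-.0272,.4415),yellow=(.5779,-.3078,-.3816))
BAY=dict(red=(.4620,.1396,-.18),blue=(.4720,.1947,-.18),yellow=(.4820,.2498,-.18),green=(.4921,.3049,-.18))
def need(x,y,yaw,z,off=.030):
    s=manip.get_state(); r=R.from_quat(np.roll(s["ee_rot"],-1))
    g=np.array([x+off*np.cos(yaw),y+off*np.sin(yaw),z])
    G=R.from_euler("ZX",[yaw+np.pi,np.pi])
    d=r.inv().apply(g-s["position"]); rv=(r.inv()*G).as_rotvec(degrees=True)
    print("t",s["clock"].__round__(2),"pos",s["position"].round(4),"w",round(s["width"],4),"| shift mm",(d*1e3).round(1),"|",round(np.linalg.norm(d)/.0417,1),"rows | turn deg",rv.round(2))
if __name__=="__main__":
    need(*(HP if sys.argv[1]=="hp" else BAY)[sys.argv[2]],float(sys.argv[3]))
E
python3 go.py hp red .08
```

```text
t 0.2 pos [0.1653 0.5504 0.2308] w 0.0849 | shift mm [-499.9 -597.7  151.3] | 19.0 rows | turn deg [-6.000e-02 -2.000e-02 -2.237e+01]
```

```bash
python3 -m pendant '[{"dx":-0.025,"dy":-0.03,"dz":0.0075,"hand":0.045},{"dx":-0.025,"dy":-0.03,"dz":0.0075},{"dx":-0.025,"dy":-0.03,"dz":0.0075},{"dx":-0.025,"dy":-0.03,"dz":0.0075},{"dx":-0.025,"dy":-0.03,"dz":0.0075},{"dx":-0.025,"dy":-0.03,"dz":0.0075},{"dx":-0.025,"dy":-0.03,"dz":0.0075},{"dx":-0.025,"dy":-0.03,"dz":0.0075},{"dx":-0.025,"dy":-0.03,"dz":0.0075},{"dx":-0.025,"dy":-0.03,"dz":0.0075}]' 40
python3 -m pendant '[{"dx":-0.025,"dy":-0.03,"dz":0.0075},{"dx":-0.025,"dy":-0.03,"dz":0.0075},{"dx":-0.025,"dy":-0.03,"dz":0.0075},{"dx":-0.025,"dy":-0.03,"dz":0.0075},{"dx":-0.025,"dy":-0.03,"dz":0.0075},{"dx":-0.025,"dy":-0.03,"dz":0.0075},{"dx":-0.025,"dy":-0.03,"dz":0.0075},{"dx":-0.025,"dy":-0.03,"dz":0.0075},{"dx":-0.025,"dy":-0.03,"dz":0.0075},{"dx":-0.025,"dy":-0.03,"dz":0.0075}]'
python3 -m pendant '[{"rz":-5.6},{"rz":-5.6},{"rz":-5.6},{"rz":-5.6},{"rz":0},{"rz":0}]'; python3 go.py hp red .08
```

```text
t 0.2 pos [0.1653 0.5504 0.2308] w 0.0849 | shift mm [-499.9 -597.7  151.3] | 19.0 rows | turn deg [-6.000e-02 -2.000e-02 -2.237e+01]invalid input
invalid input
invalid input
```

```bash
python3 -m pendant '[{"dx":-0.025,"dy":-0.03,"dz":0.0075,"rx":0,"ry":0,"rz":0,"hand":0.045}]' 40; python3 go.py hp red .08
```

```text
clock: 0.28
position: [0.1802, 0.5205, 0.2244]
ee_rot: [-0.0, 0.144, 0.99, 0.004]
contact_force: [1.9, -0.0, 0.5]
width: 0.0753
gripper_force: 0.0
t 0.28 pos [0.1802 0.5205 0.2244] w 0.0753 | shift mm [-475.3 -576.4  139. ] | 18.2 rows | turn deg [  0.46  -0.03 -22.17]
```

```bash
python3 -m pendant '[{"dx":-0.025,"dy":-0.03,"dz":0.0075,"rx":0,"ry":0,"rz":0,"hand":0.045},{"dx":-0.025,"dy":-0.03,"dz":0.0075,"rx":0,"ry":0,"rz":0,"hand":0.045},{"dx":-0.025,"dy":-0.03,"dz":0.0075,"rx":0,"ry":0,"rz":0,"hand":0.045},{"dx":-0.025,"dy":-0.03,"dz":0.0075,"rx":0,"ry":0,"rz":0,"hand":0.045},{"dx":-0.025,"dy":-0.03,"dz":0.0075,"rx":0,"ry":0,"rz":0,"hand":0.045},{"dx":-0.025,"dy":-0.03,"dz":0.0075,"rx":0,"ry":0,"rz":0,"hand":0.045},{"dx":-0.025,"dy":-0.03,"dz":0.0075,"rx":0,"ry":0,"rz":0,"hand":0.045},{"dx":-0.025,"dy":-0.03,"dz":0.0075,"rx":0,"ry":0,"rz":0,"hand":0.045},{"dx":-0.025,"dy":-0.03,"dz":0.0075,"rx":0,"ry":0,"rz":0,"hand":0.045},{"dx":-0.025,"dy":-0.03,"dz":0.0075,"rx":0,"ry":0,"rz":0,"hand":0.045},{"dx":-0.025,"dy":-0.03,"dz":0.0075,"rx":0,"ry":0,"rz":0,"hand":0.045},{"dx":-0.025,"dy":-0.03,"dz":0.0075,"rx":0,"ry":0,"rz":0,"hand":0.045}]' 40
python3 go.py hp red .08
```

```text
clock: 1.28
position: [0.3648, 0.0819, 0.1337]
ee_rot: [0.0, 0.145, 0.989, 0.0]
contact_force: [1.0, -0.1, -0.2]
width: 0.0446
gripper_force: 0.0
t 1.28 pos [0.3648 0.0819 0.1337] w 0.0446 | shift mm [-174.1 -206.6   53.7] | 6.6 rows | turn deg [ 2.000e-02  5.000e-02 -2.237e+01]
```

```bash
python3 -m pendant '[{"dx":-0.025,"dy":-0.03,"dz":0.0075,"rx":0,"ry":0,"rz":0,"hand":0.045},{"dx":-0.025,"dy":-0.03,"dz":0.0075,"rx":0,"ry":0,"rz":0,"hand":0.045},{"dx":-0.025,"dy":-0.03,"dz":0.0075,"rx":0,"ry":0,"rz":0,"hand":0.045},{"dx":-0.025,"dy":-0.03,"dz":0.0075,"rx":0,"ry":0,"rz":0,"hand":0.045},{"dx":0,"dy":0,"dz":0,"rx":0,"ry":0,"rz":-5.5,"hand":0.045},{"dx":0,"dy":0,"dz":0,"rx":0,"ry":0,"rz":-5.5,"hand":0.045},{"dx":0,"dy":0,"dz":0,"rx":0,"ry":0,"rz":-5.5,"hand":0.045},{"dx":0,"dy":0,"dz":0,"rx":0,"ry":0,"rz":-5.5,"hand":0.045},{"dx":0,"dy":0,"dz":0,"rx":0,"ry":0,"rz":0,"hand":0.045}]'
python3 go.py hp red .08
```

```text
clock: 2.03
position: [0.4257, -0.0602, 0.1037]
ee_rot: [-0.0, -0.047, 0.999, 0.0]
contact_force: [0.6, 0.0, 0.2]
width: 0.0455
gripper_force: 0.0
t 2.03 pos [ 0.4257 -0.0602  0.1037] w 0.0455 | shift mm [ -36.3 -109.7   23.6] | 2.8 rows | turn deg [ 0.01 -0.01 -0.31]
```

```bash
python3 -m pendant '[{"dx":-0.0121,"dy":-0.0366,"dz":0.0079,"rx":0,"ry":0,"rz":-0.3,"hand":0.045},{"dx":-0.0121,"dy":-0.0366,"dz":0.0079,"rx":0,"ry":0,"rz":0,"hand":0.045},{"dx":-0.0121,"dy":-0.0366,"dz":0.0079,"rx":0,"ry":0,"rz":0,"hand":0.045},{"dx":0,"dy":0,"dz":0.025,"rx":0,"ry":0,"rz":0,"hand":0.045},{"dx":0,"dy":0,"dz":0.025,"rx":0,"ry":0,"rz":0,"hand":0.045},{"dx":0,"dy":0,"dz":0,"rx":0,"ry":0,"rz":0,"hand":0.045}]'
python3 go.py hp red .004
python3 - <<'E'
from h import *
cv2.imwrite("pics/w1.png",manip.get_image("wrist")["frame"][:,:,::-1])
E
```

```text
clock: 2.53
position: [0.4693, -0.1649, 0.0263]
ee_rot: [-0.004, -0.047, 0.999, 0.002]
contact_force: [-0.3, 1.4, -1.1]
width: 0.0452
gripper_force: 0.0
t 2.53 pos [ 0.4693 -0.1649  0.0263] w 0.0452 | shift mm [-2.8 -1.5 22.3] | 0.5 rows | turn deg [ 0.28 -0.42 -0.26]
```

View pics/w1.png

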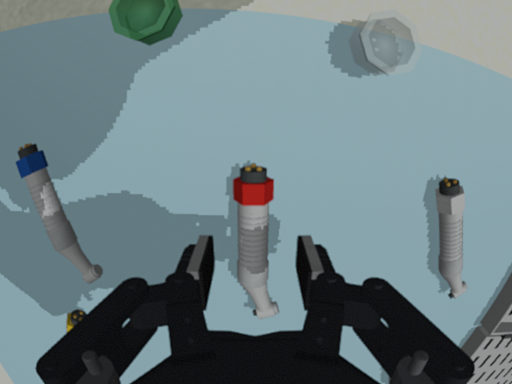

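The wrist view shows the red handpiece (253,240) centred between the pads and aligned with them. I'll descend, grip and lift.

```bash
python3 -m pendant '[{"dx":-0.002,"dy":-0.001,"dz":0.011,"rx":0,"ry":0,"rz":0,"hand":0.045},{"dx":0,"dy":0,"dz":0.010,"rx":0,"ry":0,"rz":0,"hand":0.045},{"dx":0,"dy":0,"dz":0,"rx":0,"ry":0,"rz":0,"hand":0.045},{"dx":0,"dy":0,"dz":0,"rx":0,"ry":0,"rz":0,"hand":0.0},{"dx":0,"dy":0,"dz":0,"rx":0,"ry":0,"rz":0,"hand":0.0},{"dx":0,"dy":0,"dz":0,"rx":0,"ry":0,"rz":0,"hand":0.0},{"dx":0,"dy":0,"dz":0,"rx":0,"ry":0,"rz":0,"hand":0.0},{"dx":0,"dy":0,"dz":0,"rx":0,"ry":0,"rz":0,"hand":0.0}]' 40
python3 go.py hp red .004
python3 -m pendant '[{"dx":0,"dy":0,"dz":-0.02,"rx":0,"ry":0,"rz":0,"hand":0.0},{"dx":0,"dy":0,"dz":-0.025,"rx":0,"ry":0,"rz":0,"hand":0.0},{"dx":0,"dy":0,"dz":-0.025,"rx":0,"ry":0,"rz":0,"hand":0.0}]'
python3 go.py bay red .08
```

```text
clock: 3.25
position: [0.4752, -0.1666, 0.0106]
ee_rot: [0.001, -0.049, 0.999, -0.0]
contact_force: [-1.1, 1.8, 5.4]
width: 0.0158
gripper_force: 38.9
t 3.25 pos [ 0.4752 -0.1666  0.0106] w 0.0158 | shift mm [3.1 0.9 6.6] | 0.2 rows | turn deg [-0.05  0.12 -0.08]
clock: 3.5
position: [0.4739, -0.1663, 0.08]
ee_rot: [-0.0, -0.049, 0.999, 0.0]
contact_force: [0.4, -1.3, -0.6]
width: 0.0157
gripper_force: 39.0
t 3.5 pos [ 0.4739 -0.1663  0.08  ] w 0.0157 | shift mm [-4.670e+01  2.974e+02  2.000e-01] | 7.2 rows | turn deg [ 0.03 -0.06 15.88]
```

```bash
python3 - <<'E'
from h import *
a=manip.get_image("wrist")["frame"][110:384,110:400]; b=manip.get_image("side")["frame"][200:330,200:380]
cv2.imwrite("pics/w2.png",np.hstack([cv2.resize(a,(423,400)),cv2.resize(b,(377,400))])[:,:,::-1])
E
```

```text
(no output)
```

View pics/w2.png

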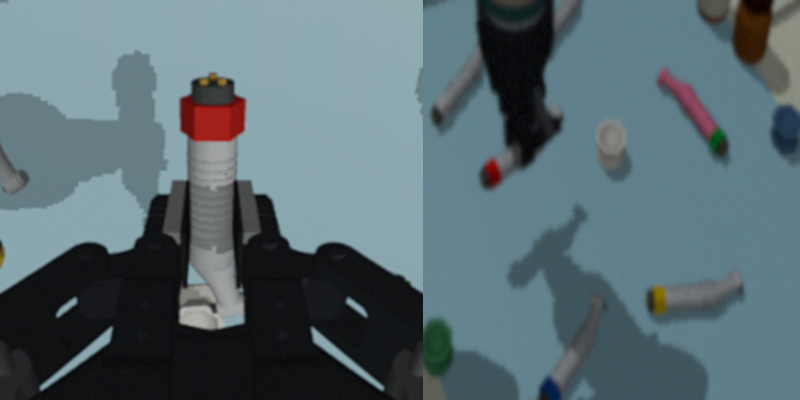

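Red is held level in the pads. I'll move it to its bay.

```bash
sed -i 's/float(sys.argv\[3\]))/*map(float,sys.argv[3:]))/' go.py
python3 -m pendant '[{"dx":-0.0062,"dy":0.0372,"dz":0,"rx":0,"ry":0,"rz":0,"hand":0.0},{"dx":-0.0062,"dy":0.0372,"dz":0,"rx":0,"ry":0,"rz":0,"hand":0.0},{"dx":-0.0062,"dy":0.0372,"dz":0,"rx":0,"ry":0,"rz":0,"hand":0.0},{"dx":-0.0062,"dy":0.0372,"dz":0,"rx":0,"ry":0,"rz":0,"hand":0.0},{"dx":-0.0062,"dy":0.0372,"dz":0,"rx":0,"ry":0,"rz":0,"hand":0.0},{"dx":-0.0062,"dy":0.0372,"dz":0,"rx":0,"ry":0,"rz":0,"hand":0.0},{"dx":-0.0062,"dy":0.0372,"dz":0,"rx":0,"ry":0,"rz":0,"hand":0.0},{"dx":-0.0062,"dy":0.0372,"dz":0,"rx":0,"ry":0,"rz":0,"hand":0.0},{"dx":0,"dy":0,"dz":0,"rx":0,"ry":0,"rz":5.3,"hand":0.0},{"dx":0,"dy":0,"dz":0,"rx":0,"ry":0,"rz":5.3,"hand":0.0},{"dx":0,"dy":0,"dz":0,"rx":0,"ry":0,"rz":5.3,"hand":0.0},{"dx":0,"dy":0,"dz":0,"rx":0,"ry":0,"rz":0,"hand":0.0}]'
python3 -m pendant '[{"dx":0,"dy":0,"dz":0,"rx":0,"ry":0,"rz":0,"hand":0.0}]'
python3 go.py bay red .045 .033
```

```text
clock: 4.6
position: [0.4941, 0.1349, 0.0785]
ee_rot: [-0.001, 0.09, 0.996, -0.0]
contact_force: [0.2, -0.4, -0.5]
width: 0.0156
gripper_force: 39.3
clock: 4.68
position: [0.4943, 0.1344, 0.0786]
ee_rot: [-0.0, 0.089, 0.996, -0.0]
contact_force: [0.6, -0.5, -0.1]
width: 0.0153
gripper_force: 39.3
t 4.68 pos [0.4943 0.1344 0.0786] w 0.0153 | shift mm [-0.3 -0.7 33.6] | 0.8 rows | turn deg [-0.01 -0.05  0.14]
```

```bash

python3 -m pendant '[{"dx":0,"dy":-0.0007,"dz":0.017,"rx":0,"ry":0,"rz":0,"hand":0.0},{"dx":0,"dy":0,"dz":0.017,"rx":0,"ry":0,"rz":0,"hand":0.0},{"dx":0,"dy":0,"dz":0,"rx":0,"ry":0,"rz":0,"hand":0.0}]'
python3 go.py bay red .0225 .033
python3 - <<'E'
from h import *
a=manip.get_image("wrist")["frame"]; b=manip.get_image("side")["frame"][120:210,160:285]
cv2.imwrite("pics/w3.png",np.hstack([cv2.resize(a,(440,330)),cv2.resize(b,(360,330))])[:,:,::-1])
E
```

```text
clock: 4.93
position: [0.4923, 0.133, 0.0426]
ee_rot: [-0.003, 0.089, 0.996, -0.001]
contact_force: [-1.3, -0.1, -0.6]
width: 0.0158
gripper_force: 39.3
t 4.93 pos [0.4923 0.133  0.0426] w 0.0158 | shift mm [-2.2  1.1 20.1] | 0.5 rows | turn deg [-0.1  -0.33  0.06]
```

View pics/w3.png

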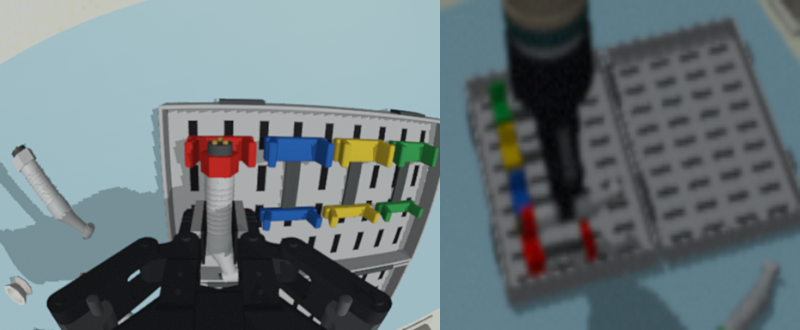

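Red sits centred over the red saddle (220,155). I'll lower and release.

```bash

python3 -m pendant '[{"dx":0,"dy":0,"dz":0.01,"rx":0,"ry":0,"rz":0,"hand":0.0},{"dx":0,"dy":0,"dz":0.009,"rx":0,"ry":0,"rz":0,"hand":0.0},{"dx":0,"dy":0,"dz":0,"rx":0,"ry":0,"rz":0,"hand":0.0},{"dx":0,"dy":0,"dz":0,"rx":0,"ry":0,"rz":0,"hand":0.0}]'
python3 go.py bay red .0225 .033
```

```text
clock: 5.37
position: [0.4943, 0.1336, 0.0256]
ee_rot: [-0.001, 0.09, 0.996, -0.0]
contact_force: [-0.3, -0.0, -0.1]
width: 0.0151
gripper_force: 39.3
t 5.37 pos [0.4943 0.1336 0.0256] w 0.0151 | shift mm [-0.2  0.1  3.1] | 0.1 rows | turn deg [-0.02 -0.07  0.01]
```

```bash

python3 -m pendant '[{"dx":0,"dy":0,"dz":0.0035,"rx":0,"ry":0,"rz":0,"hand":0.0},{"dx":0,"dy":0,"dz":0,"rx":0,"ry":0,"rz":0,"hand":0.0},{"dx":0,"dy":0,"dz":0,"rx":0,"ry":0,"rz":0,"hand":0.0}]'
python3 -m pendant '[{"dx":0,"dy":0,"dz":0,"rx":0,"ry":0,"rz":0,"hand":0.034},{"dx":0,"dy":0,"dz":0,"rx":0,"ry":0,"rz":0,"hand":0.034},{"dx":0,"dy":0,"dz":0,"rx":0,"ry":0,"rz":0,"hand":0.034},{"dx":0,"dy":0,"dz":-0.015,"rx":0,"ry":0,"rz":0,"hand":0.034},{"dx":0,"dy":0,"dz":-0.02,"rx":0,"ry":0,"rz":0,"hand":0.034},{"dx":0,"dy":0,"dz":-0.025,"rx":0,"ry":0,"rz":0,"hand":0.034}]'
python3 go.py hp blue .08 .03
```

```text
clock: 5.62
position: [0.4948, 0.1337, 0.0227]
ee_rot: [0.0, 0.09, 0.996, 0.0]
contact_force: [-0.4, -0.6, -0.9]
width: 0.0152
gripper_force: 39.3
clock: 6.12
position: [0.4936, 0.1335, 0.0823]
ee_rot: [-0.002, 0.09, 0.996, -0.0]
contact_force: [1.2, 1.1, -0.4]
width: 0.034
gripper_force: 0.0
t 6.12 pos [0.4936 0.1335 0.0823] w 0.034 | shift mm [ -52.8 -440.7    2.5] | 10.6 rows | turn deg [ -0.    -0.19 -32.14]
```

```bash

python3 -m pendant '[{"dx":-0.0044,"dy":-0.0367,"dz":0,"rx":0,"ry":0,"rz":0,"hand":0.045},{"dx":-0.0044,"dy":-0.0367,"dz":0,"rx":0,"ry":0,"rz":0,"hand":0.045},{"dx":-0.0044,"dy":-0.0367,"dz":0,"rx":0,"ry":0,"rz":0,"hand":0.045},{"dx":-0.0044,"dy":-0.0367,"dz":0,"rx":0,"ry":0,"rz":0,"hand":0.045},{"dx":-0.0044,"dy":-0.0367,"dz":0,"rx":0,"ry":0,"rz":0,"hand":0.045},{"dx":-0.0044,"dy":-0.0367,"dz":0,"rx":0,"ry":0,"rz":0,"hand":0.045},{"dx":-0.0044,"dy":-0.0367,"dz":0,"rx":0,"ry":0,"rz":0,"hand":0.045},{"dx":-0.0044,"dy":-0.0367,"dz":0,"rx":0,"ry":0,"rz":0,"hand":0.045},{"dx":-0.0044,"dy":-0.0367,"dz":0,"rx":0,"ry":0,"rz":0,"hand":0.045},{"dx":-0.0044,"dy":-0.0367,"dz":0,"rx":0,"ry":0,"rz":0,"hand":0.045},{"dx":-0.0044,"dy":-0.0367,"dz":0,"rx":0,"ry":0,"rz":0,"hand":0.045},{"dx":-0.0044,"dy":-0.0367,"dz":0,"rx":0,"ry":0,"rz":0,"hand":0.045}]'
python3 -m pendant '[{"dx":0,"dy":0,"dz":0,"rx":0,"ry":0,"rz":-6.4,"hand":0.045},{"dx":0,"dy":0,"dz":0,"rx":0,"ry":0,"rz":-6.4,"hand":0.045},{"dx":0,"dy":0,"dz":0,"rx":0,"ry":0,"rz":-6.4,"hand":0.045},{"dx":0,"dy":0,"dz":0,"rx":0,"ry":0,"rz":-6.4,"hand":0.045},{"dx":0,"dy":0,"dz":0,"rx":0,"ry":0,"rz":-6.4,"hand":0.045},{"dx":0,"dy":0,"dz":0,"rx":0,"ry":0,"rz":0,"hand":0.045},{"dx":0,"dy":0,"dz":0,"rx":0,"ry":0,"rz":0,"hand":0.045}]'
python3 go.py hp blue .008 .03
python3 - <<'E'
from h import *
a=manip.get_image("top")["frame"]; b=manip.get_image("side")["frame"][120:210,160:285]
cv2.imwrite("pics/t4.png",np.hstack([cv2.resize(a[170:265,110:240],(440,330)),cv2.resize(b,(360,330))])[:,:,::-1])
E
```

```text
clock: 7.12
position: [0.4674, -0.3109, 0.0828]
ee_rot: [0.0, 0.09, 0.996, -0.0]
contact_force: [0.0, 0.4, -0.2]
width: 0.0449
gripper_force: 0.0
clock: 7.7
position: [0.4678, -0.309, 0.0827]
ee_rot: [0.0, -0.187, 0.982, -0.0]
contact_force: [0.5, -1.3, -0.3]
width: 0.0448
gripper_force: 0.0
t 7.7 pos [ 0.4678 -0.309   0.0827] w 0.0448 | shift mm [ 1.4  0.1 74.7] | 1.8 rows | turn deg [-0.01  0.01 -0.3 ]
```

View pics/t4.png

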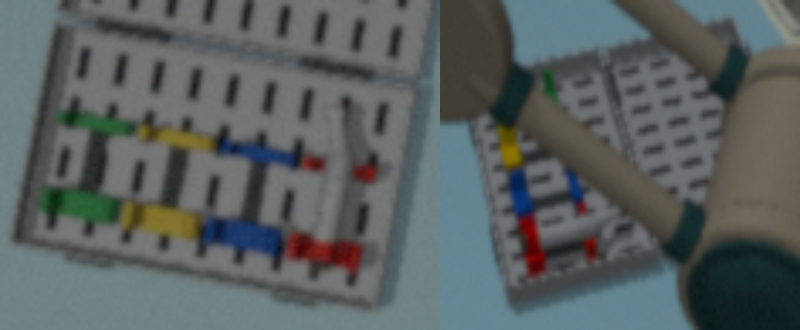

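Red is seated: the handle lies across both saddles with its collar at (325,255), mid rear saddle. Now blue.

```bash

python3 -m pendant '[{"dx":0.0014,"dy":0,"dz":0.025,"rx":0,"ry":0,"rz":-0.3,"hand":0.045},{"dx":0,"dy":0,"dz":0.025,"rx":0,"ry":0,"rz":0,"hand":0.045},{"dx":0,"dy":0,"dz":0.0165,"rx":0,"ry":0,"rz":0,"hand":0.045},{"dx":0,"dy":0,"dz":0.008,"rx":0,"ry":0,"rz":0,"hand":0.045},{"dx":0,"dy":0,"dz":0,"rx":0,"ry":0,"rz":0,"hand":0.045},{"dx":0,"dy":0,"dz":0,"rx":0,"ry":0,"rz":0,"hand":0.045},{"dx":0,"dy":0,"dz":0,"rx":0,"ry":0,"rz":0,"hand":0.0},{"dx":0,"dy":0,"dz":0,"rx":0,"ry":0,"rz":0,"hand":0.0},{"dx":0,"dy":0,"dz":0,"rx":0,"ry":0,"rz":0,"hand":0.0},{"dx":0,"dy":0,"dz":0,"rx":0,"ry":0,"rz":0,"hand":0.0},{"dx":0,"dy":0,"dz":0,"rx":0,"ry":0,"rz":0,"hand":0.0}]'
python3 go.py hp blue .008 .03
python3 -m pendant '[{"dx":0,"dy":0,"dz":-0.02,"rx":0,"ry":0,"rz":0,"hand":0.0},{"dx":0,"dy":0,"dz":-0.025,"rx":0,"ry":0,"rz":0,"hand":0.0},{"dx":0,"dy":0,"dz":-0.025,"rx":0,"ry":0,"rz":0,"hand":0.0},{"dx":0,"dy":0,"dz":0,"rx":0,"ry":0,"rz":0,"hand":0.0}]'
python3 go.py bay blue .08 .03
```

```text
clock: 8.72
position: [0.4673, -0.3102, 0.0094]
ee_rot: [0.001, -0.191, 0.982, -0.001]
contact_force: [0.1, 0.8, 7.3]
width: 0.0159
gripper_force: 39.1
t 8.72 pos [ 0.4673 -0.3102  0.0094] w 0.0159 | shift mm [0.5 1.  1.4] | 0.0 rows | turn deg [-0.13  0.08  0.15]
clock: 9.05
position: [0.4692, -0.3118, 0.0828]
ee_rot: [0.003, -0.191, 0.982, -0.004]
contact_force: [1.6, -0.0, -0.2]
width: 0.0155
gripper_force: 39.4
t 9.05 pos [ 0.4692 -0.3118  0.0828] w 0.0155 | shift mm [-2.175e+02  4.526e+02 -1.000e-01] | 12.0 rows | turn deg [-0.4   0.38 32.3 ]
```

```bash

python3 -m pendant '[{"dx":-0.0167,"dy":0.0348,"dz":0,"rx":0,"ry":0,"rz":0,"hand":0.0},{"dx":-0.0167,"dy":0.0348,"dz":0,"rx":0,"ry":0,"rz":0,"hand":0.0},{"dx":-0.0167,"dy":0.0348,"dz":0,"rx":0,"ry":0,"rz":0,"hand":0.0},{"dx":-0.0167,"dy":0.0348,"dz":0,"rx":0,"ry":0,"rz":0,"hand":0.0},{"dx":-0.0167,"dy":0.0348,"dz":0,"rx":0,"ry":0,"rz":0,"hand":0.0},{"dx":-0.0167,"dy":0.0348,"dz":0,"rx":0,"ry":0,"rz":0,"hand":0.0},{"dx":-0.0167,"dy":0.0348,"dz":0,"rx":0,"ry":0,"rz":0,"hand":0.0},{"dx":-0.0167,"dy":0.0348,"dz":0,"rx":0,"ry":0,"rz":0,"hand":0.0},{"dx":-0.0167,"dy":0.0348,"dz":0,"rx":0,"ry":0,"rz":0,"hand":0.0},{"dx":-0.0167,"dy":0.0348,"dz":0,"rx":0,"ry":0,"rz":0,"hand":0.0},{"dx":-0.0167,"dy":0.0348,"dz":0,"rx":0,"ry":0,"rz":0,"hand":0.0},{"dx":-0.0167,"dy":0.0348,"dz":0,"rx":0,"ry":0,"rz":0,"hand":0.0}]'
python3 -m pendant '[{"dx":-0.0167,"dy":0.0348,"dz":0,"rx":0,"ry":0,"rz":0,"hand":0.0},{"dx":0,"dy":0,"dz":0,"rx":0,"ry":0,"rz":6.4,"hand":0.0},{"dx":0,"dy":0,"dz":0,"rx":0,"ry":0,"rz":6.4,"hand":0.0},{"dx":0,"dy":0,"dz":0,"rx":0,"ry":0,"rz":6.4,"hand":0.0},{"dx":0,"dy":0,"dz":0,"rx":0,"ry":0,"rz":6.4,"hand":0.0},{"dx":0,"dy":0,"dz":0,"rx":0,"ry":0,"rz":6.4,"hand":0.0},{"dx":0,"dy":0,"dz":0,"rx":0,"ry":0,"rz":0,"hand":0.0},{"dx":0,"dy":0,"dz":0,"rx":0,"ry":0,"rz":0,"hand":0.0}]'
python3 go.py bay blue .045 .03
```

```text
clock: 10.05
position: [0.4954, 0.1546, 0.0777]
ee_rot: [-0.0, -0.191, 0.982, -0.0]
contact_force: [0.2, 0.3, 0.5]
width: 0.0158
gripper_force: 39.4
clock: 10.72
position: [0.4982, 0.1912, 0.0777]
ee_rot: [-0.0, 0.086, 0.996, -0.0]
contact_force: [0.5, 0.2, 0.1]
width: 0.0156
gripper_force: 39.4
t 10.72 pos [0.4982 0.1912 0.0777] w 0.0156 | shift mm [-3.6 -1.3 32.7] | 0.8 rows | turn deg [-0.01 -0.03  0.46]
```

```bash

python3 -m pendant '[{"dx":-0.0036,"dy":-0.0013,"dz":0.017,"rx":0,"ry":0,"rz":0.46,"hand":0.0},{"dx":0,"dy":0,"dz":0.016,"rx":0,"ry":0,"rz":0,"hand":0.0},{"dx":0,"dy":0,"dz":0.01,"rx":0,"ry":0,"rz":0,"hand":0.0},{"dx":0,"dy":0,"dz":0.008,"rx":0,"ry":0,"rz":0,"hand":0.0},{"dx":0,"dy":0,"dz":0,"rx":0,"ry":0,"rz":0,"hand":0.0},{"dx":0,"dy":0,"dz":0,"rx":0,"ry":0,"rz":0,"hand":0.0},{"dx":0,"dy":0,"dz":0,"rx":0,"ry":0,"rz":0,"hand":0.0}]'
python3 go.py bay blue .0215 .03
```

```text
clock: 11.3
position: [0.5023, 0.1895, 0.0276]
ee_rot: [0.001, 0.091, 0.996, 0.0]
contact_force: [0.2, -0.1, -0.5]
width: 0.0157
gripper_force: 39.5
t 11.3 pos [0.5023 0.1895 0.0276] w 0.0157 | shift mm [ 0.8 -0.3  6.1] | 0.1 rows | turn deg [ 0.03  0.06 -0.14]
```

```bash

python3 -m pendant '[{"dx":0,"dy":0,"dz":0.004,"rx":0,"ry":0,"rz":0,"hand":0.0},{"dx":0,"dy":0,"dz":0.002,"rx":0,"ry":0,"rz":0,"hand":0.0},{"dx":0,"dy":0,"dz":0,"rx":0,"ry":0,"rz":0,"hand":0.0},{"dx":0,"dy":0,"dz":0,"rx":0,"ry":0,"rz":0,"hand":0.0}]'
python3 -m pendant '[{"dx":0,"dy":0,"dz":0,"rx":0,"ry":0,"rz":0,"hand":0.034},{"dx":0,"dy":0,"dz":0,"rx":0,"ry":0,"rz":0,"hand":0.034},{"dx":0,"dy":0,"dz":0,"rx":0,"ry":0,"rz":0,"hand":0.034},{"dx":0,"dy":0,"dz":-0.015,"rx":0,"ry":0,"rz":0,"hand":0.034},{"dx":0,"dy":0,"dz":-0.02,"rx":0,"ry":0,"rz":0,"hand":0.034},{"dx":0,"dy":0,"dz":-0.025,"rx":0,"ry":0,"rz":0,"hand":0.034},{"dx":0,"dy":0,"dz":0,"rx":0,"ry":0,"rz":0,"hand":0.034}]'
python3 go.py hp green .08 .03
```

```text
clock: 11.63
position: [0.5018, 0.1894, 0.0212]
ee_rot: [0.0, 0.091, 0.996, 0.0]
contact_force: [0.6, -1.0, -1.6]
width: 0.0158
gripper_force: 39.5
clock: 12.22
position: [0.505, 0.1902, 0.0853]
ee_rot: [0.004, 0.091, 0.996, 0.001]
contact_force: [1.5, -0.5, 0.6]
width: 0.0342
gripper_force: 0.0
t 12.22 pos [0.505  0.1902 0.0853] w 0.0342 | shift mm [-141.2 -181.9    5.8] | 5.5 rows | turn deg [  0.05   0.5  -35.76]
```

```bash

python3 -m pendant '[{"dx":-0.0235,"dy":-0.0303,"dz":0,"rx":0,"ry":0,"rz":0,"hand":0.045},{"dx":-0.0235,"dy":-0.0303,"dz":0,"rx":0,"ry":0,"rz":0,"hand":0.045},{"dx":-0.0235,"dy":-0.0303,"dz":0,"rx":0,"ry":0,"rz":0,"hand":0.045},{"dx":-0.0235,"dy":-0.0303,"dz":0,"rx":0,"ry":0,"rz":0,"hand":0.045},{"dx":-0.0235,"dy":-0.0303,"dz":0,"rx":0,"ry":0,"rz":0,"hand":0.045},{"dx":-0.0235,"dy":-0.0303,"dz":0,"rx":0,"ry":0,"rz":0,"hand":0.045},{"dx":0,"dy":0,"dz":0,"rx":0,"ry":0,"rz":-7.1,"hand":0.045},{"dx":0,"dy":0,"dz":0,"rx":0,"ry":0,"rz":-7.1,"hand":0.045},{"dx":0,"dy":0,"dz":0,"rx":0,"ry":0,"rz":-7.1,"hand":0.045},{"dx":0,"dy":0,"dz":0,"rx":0,"ry":0,"rz":-7.1,"hand":0.045},{"dx":0,"dy":0,"dz":0,"rx":0,"ry":0,"rz":-7.1,"hand":0.045},{"dx":0,"dy":0,"dz":0,"rx":0,"ry":0,"rz":0,"hand":0.045}]'
python3 -m pendant '[{"dx":0,"dy":0,"dz":0,"rx":0,"ry":0,"rz":0,"hand":0.045}]'
python3 go.py hp green .009 .03
python3 - <<'E'
from h import *
a=manip.get_image("top")["frame"]; b=manip.get_image("wrist")["frame"]
cv2.imwrite("pics/t5.png",np.hstack([cv2.resize(a[170:265,110:240],(400,300)),cv2.resize(b,(400,300))])[:,:,::-1])
E
```

```text
clock: 13.22
position: [0.6071, -0.0152, 0.0805]
ee_rot: [-0.0, -0.217, 0.976, 0.0]
contact_force: [0.0, -0.1, 0.0]
width: 0.0449
gripper_force: 0.0
clock: 13.3
position: [0.6072, -0.0151, 0.0807]
ee_rot: [-0.0, -0.215, 0.977, 0.0]
contact_force: [0.7, -0.0, -0.1]
width: 0.0448
gripper_force: 0.0
t 13.3 pos [ 0.6072 -0.0151  0.0807] w 0.0448 | shift mm [-3.6 -0.9 71.7] | 1.7 rows | turn deg [ 0.02 -0.02 -0.46]
```

View pics/t5.png

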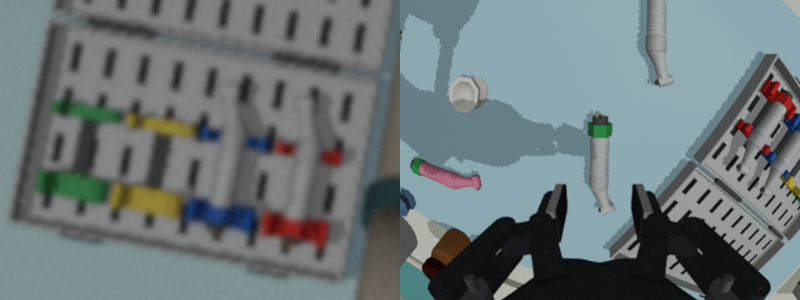

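Red and blue are seated in the top view. The wrist view has green at (598,165), centred between the fingers and clear of the lid.

```bash

python3 -m pendant '[{"dx":-0.0036,"dy":-0.0009,"dz":0.025,"rx":0,"ry":0,"rz":-0.46,"hand":0.045},{"dx":0,"dy":0,"dz":0.025,"rx":0,"ry":0,"rz":0,"hand":0.045},{"dx":0,"dy":0,"dz":0.015,"rx":0,"ry":0,"rz":0,"hand":0.045},{"dx":0,"dy":0,"dz":0.007,"rx":0,"ry":0,"rz":0,"hand":0.045},{"dx":0,"dy":0,"dz":0,"rx":0,"ry":0,"rz":0,"hand":0.045},{"dx":0,"dy":0,"dz":0,"rx":0,"ry":0,"rz":0,"hand":0.045},{"dx":0,"dy":0,"dz":0,"rx":0,"ry":0,"rz":0,"hand":0.0},{"dx":0,"dy":0,"dz":0,"rx":0,"ry":0,"rz":0,"hand":0.0},{"dx":0,"dy":0,"dz":0,"rx":0,"ry":0,"rz":0,"hand":0.0},{"dx":0,"dy":0,"dz":0,"rx":0,"ry":0,"rz":0,"hand":0.0},{"dx":0,"dy":0,"dz":0,"rx":0,"ry":0,"rz":0,"hand":0.0}]'
python3 go.py hp green .008 .03
python3 -m pendant '[{"dx":0,"dy":0,"dz":-0.02,"rx":0,"ry":0,"rz":0,"hand":0.0},{"dx":0,"dy":0,"dz":-0.025,"rx":0,"ry":0,"rz":0,"hand":0.0},{"dx":0,"dy":0,"dz":-0.03,"rx":0,"ry":0,"rz":0,"hand":0.0},{"dx":0,"dy":0,"dz":0,"rx":0,"ry":0,"rz":0,"hand":0.0}]'
python3 go.py bay green .085 .03
```

```text
clock: 14.32
position: [0.612, -0.0144, 0.0106]
ee_rot: [0.001, -0.22, 0.975, -0.0]
contact_force: [-0.4, 0.8, 6.2]
width: 0.0155
gripper_force: 39.1
t 14.32 pos [ 0.612  -0.0144  0.0106] w 0.0155 | shift mm [1.1 0.5 2.6] | 0.1 rows | turn deg [-0.07  0.13  0.17]
clock: 14.65
position: [0.615, -0.0149, 0.0899]
ee_rot: [0.005, -0.221, 0.975, -0.002]
contact_force: [1.2, -0.4, -0.2]
width: 0.0155
gripper_force: 39.0
t 14.65 pos [ 0.615  -0.0149  0.0899] w 0.0155 | shift mm [-51.  324.    3.4] | 7.9 rows | turn deg [-0.17  0.62 35.8 ]
```

```bash

python3 -m pendant '[{"dx":-0.0057,"dy":0.036,"dz":0,"rx":0,"ry":0,"rz":0,"hand":0.0},{"dx":-0.0057,"dy":0.036,"dz":0,"rx":0,"ry":0,"rz":0,"hand":0.0},{"dx":-0.0057,"dy":0.036,"dz":0,"rx":0,"ry":0,"rz":0,"hand":0.0},{"dx":-0.0057,"dy":0.036,"dz":0,"rx":0,"ry":0,"rz":0,"hand":0.0},{"dx":-0.0057,"dy":0.036,"dz":0,"rx":0,"ry":0,"rz":0,"hand":0.0},{"dx":-0.0057,"dy":0.036,"dz":0,"rx":0,"ry":0,"rz":0,"hand":0.0},{"dx":-0.0057,"dy":0.036,"dz":0,"rx":0,"ry":0,"rz":0,"hand":0.0},{"dx":-0.0057,"dy":0.036,"dz":0,"rx":0,"ry":0,"rz":0,"hand":0.0},{"dx":-0.0057,"dy":0.036,"dz":0,"rx":0,"ry":0,"rz":0,"hand":0.0}]'
python3 -m pendant '[{"dx":0,"dy":0,"dz":0,"rx":0,"ry":0,"rz":7.1,"hand":0.0},{"dx":0,"dy":0,"dz":0,"rx":0,"ry":0,"rz":7.1,"hand":0.0},{"dx":0,"dy":0,"dz":0,"rx":0,"ry":0,"rz":7.1,"hand":0.0},{"dx":0,"dy":0,"dz":0,"rx":0,"ry":0,"rz":7.1,"hand":0.0},{"dx":0,"dy":0,"dz":0,"rx":0,"ry":0,"rz":7.1,"hand":0.0},{"dx":0,"dy":0,"dz":0,"rx":0,"ry":0,"rz":0,"hand":0.0},{"dx":0,"dy":0,"dz":0,"rx":0,"ry":0,"rz":0,"hand":0.0}]'
python3 go.py bay green .0225 .031
```

```text
clock: 15.4
position: [0.5169, 0.3016, 0.0838]
ee_rot: [-0.0, -0.221, 0.975, -0.0]
contact_force: [-0.1, -0.3, -1.2]
width: 0.0154
gripper_force: 39.1
clock: 15.98
position: [0.5177, 0.3001, 0.0838]
ee_rot: [-0.0, 0.086, 0.996, -0.0]
contact_force: [-0.5, -0.0, -0.1]
width: 0.0152
gripper_force: 39.1
t 15.98 pos [0.5177 0.3001 0.0838] w 0.0152 | shift mm [-5.   0.1 61.3] | 1.5 rows | turn deg [-0.01 -0.02  0.47]
```

```bash

python3 -m pendant '[{"dx":-0.005,"dy":0,"dz":0.017,"rx":0,"ry":0,"rz":0.46,"hand":0.0},{"dx":0,"dy":0,"dz":0.017,"rx":0,"ry":0,"rz":0,"hand":0.0},{"dx":0,"dy":0,"dz":0.012,"rx":0,"ry":0,"rz":0,"hand":0.0},{"dx":0,"dy":0,"dz":0.009,"rx":0,"ry":0,"rz":0,"hand":0.0},{"dx":0,"dy":0,"dz":0,"rx":0,"ry":0,"rz":0,"hand":0.0},{"dx":0,"dy":0,"dz":0,"rx":0,"ry":0,"rz":0,"hand":0.0},{"dx":0,"dy":0,"dz":0,"rx":0,"ry":0,"rz":0,"hand":0.0}]'
python3 go.py bay green .0225 .031
```

```text
clock: 16.57
position: [0.5235, 0.2996, 0.0297]
ee_rot: [0.001, 0.091, 0.996, 0.0]
contact_force: [0.1, 0.5, 0.0]
width: 0.0156
gripper_force: 39.2
t 16.57 pos [0.5235 0.2996 0.0297] w 0.0156 | shift mm [ 0.8 -0.4  7.2] | 0.2 rows | turn deg [ 0.05  0.06 -0.12]
```

```bash

python3 -m pendant '[{"dx":0,"dy":0,"dz":0.005,"rx":0,"ry":0,"rz":0,"hand":0.0},{"dx":0,"dy":0,"dz":0.002,"rx":0,"ry":0,"rz":0,"hand":0.0},{"dx":0,"dy":0,"dz":0,"rx":0,"ry":0,"rz":0,"hand":0.0},{"dx":0,"dy":0,"dz":0,"rx":0,"ry":0,"rz":0,"hand":0.0}]'
python3 -m pendant '[{"dx":0,"dy":0,"dz":0,"rx":0,"ry":0,"rz":0,"hand":0.034},{"dx":0,"dy":0,"dz":0,"rx":0,"ry":0,"rz":0,"hand":0.034},{"dx":0,"dy":0,"dz":0,"rx":0,"ry":0,"rz":0,"hand":0.034},{"dx":0,"dy":0,"dz":-0.015,"rx":0,"ry":0,"rz":0,"hand":0.034},{"dx":0,"dy":0,"dz":-0.02,"rx":0,"ry":0,"rz":0,"hand":0.034},{"dx":0,"dy":0,"dz":-0.025,"rx":0,"ry":0,"rz":0,"hand":0.034},{"dx":0,"dy":0,"dz":0,"rx":0,"ry":0,"rz":0,"hand":0.034}]'
python3 go.py hp yellow .08 .03
```

```text
clock: 16.9
position: [0.5229, 0.2993, 0.0222]
ee_rot: [0.0, 0.091, 0.996, 0.0]
contact_force: [-0.3, 0.5, -1.2]
width: 0.0157
gripper_force: 39.2
clock: 17.48
position: [0.526, 0.3007, 0.0869]
ee_rot: [0.004, 0.091, 0.996, 0.002]
contact_force: [1.4, 0.6, 0.6]
width: 0.0339
gripper_force: 0.0
t 17.48 pos [0.526  0.3007 0.0869] w 0.0339 | shift mm [-191.  -594.9    5.2] | 15.0 rows | turn deg [ 0.34  0.41 11.39]
```

16 rows of (-11.9, -37.2), then 2 × 5.7°.

```bash

python3 -m pendant '[{"dx":-0.0119,"dy":-0.0372,"dz":0,"rx":0,"ry":0,"rz":0,"hand":0.045},{"dx":-0.0119,"dy":-0.0372,"dz":0,"rx":0,"ry":0,"rz":0,"hand":0.045},{"dx":-0.0119,"dy":-0.0372,"dz":0,"rx":0,"ry":0,"rz":0,"hand":0.045},{"dx":-0.0119,"dy":-0.0372,"dz":0,"rx":0,"ry":0,"rz":0,"hand":0.045},{"dx":-0.0119,"dy":-0.0372,"dz":0,"rx":0,"ry":0,"rz":0,"hand":0.045},{"dx":-0.0119,"dy":-0.0372,"dz":0,"rx":0,"ry":0,"rz":0,"hand":0.045},{"dx":-0.0119,"dy":-0.0372,"dz":0,"rx":0,"ry":0,"rz":0,"hand":0.045},{"dx":-0.0119,"dy":-0.0372,"dz":0,"rx":0,"ry":0,"rz":0,"hand":0.045}]'
python3 -m pendant '[{"dx":-0.0119,"dy":-0.0372,"dz":0,"rx":0,"ry":0,"rz":0,"hand":0.045},{"dx":-0.0119,"dy":-0.0372,"dz":0,"rx":0,"ry":0,"rz":0,"hand":0.045},{"dx":-0.0119,"dy":-0.0372,"dz":0,"rx":0,"ry":0,"rz":0,"hand":0.045},{"dx":-0.0119,"dy":-0.0372,"dz":0,"rx":0,"ry":0,"rz":0,"hand":0.045},{"dx":-0.0119,"dy":-0.0372,"dz":0,"rx":0,"ry":0,"rz":0,"hand":0.045},{"dx":-0.0119,"dy":-0.0372,"dz":0,"rx":0,"ry":0,"rz":0,"hand":0.045},{"dx":-0.0119,"dy":-0.0372,"dz":0,"rx":0,"ry":0,"rz":0,"hand":0.045},{"dx":-0.0119,"dy":-0.0372,"dz":0,"rx":0,"ry":0,"rz":0,"hand":0.045},{"dx":0,"dy":0,"dz":0,"rx":0,"ry":0,"rz":5.7,"hand":0.045},{"dx":0,"dy":0,"dz":0,"rx":0,"ry":0,"rz":5.7,"hand":0.045},{"dx":0,"dy":0,"dz":0,"rx":0,"ry":0,"rz":0,"hand":0.045},{"dx":0,"dy":0,"dz":0,"rx":0,"ry":0,"rz":0,"hand":0.045}]'
python3 go.py hp yellow .009 .03
python3 - <<'E'
from h import *
a=manip.get_image("top")["frame"]; b=manip.get_image("wrist")["frame"]
cv2.imwrite("pics/t6.png",np.hstack([cv2.resize(a[170:265,110:240],(400,300)),cv2.resize(b,(400,300))])[:,:,::-1])
E
```

```text
clock: 18.15
position: [0.5622, -0.0124, 0.0819]
ee_rot: [0.0, 0.091, 0.996, 0.0]
contact_force: [0.6, -0.2, -0.5]
width: 0.0449
gripper_force: 0.0
clock: 19.15
position: [0.6015, -0.3205, 0.0815]
ee_rot: [-0.0, 0.189, 0.982, 0.0]
contact_force: [0.2, 0.8, -0.7]
width: 0.0452
gripper_force: 0.0
t 19.15 pos [ 0.6015 -0.3205  0.0815] w 0.0452 | shift mm [-3.4  3.  72.5] | 1.7 rows | turn deg [ 0.02 -0.05  0.11]
```

View pics/t6.png

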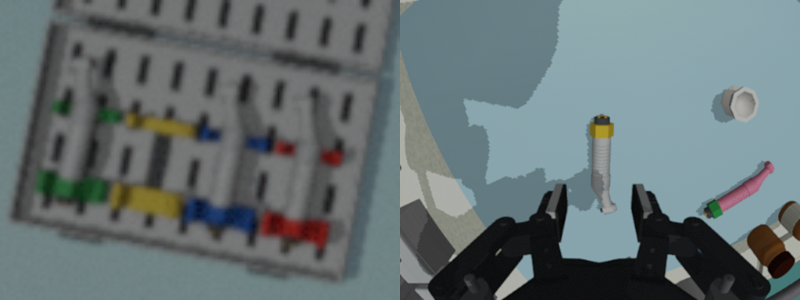

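Green is seated at the left of the cassette, on both saddles. Yellow is centred between the fingers in the wrist view (600,165).

```bash

python3 -m pendant '[{"dx":-0.0034,"dy":0.003,"dz":0.025,"rx":0,"ry":0,"rz":0,"hand":0.045},{"dx":0,"dy":0,"dz":0.025,"rx":0,"ry":0,"rz":0,"hand":0.045},{"dx":0,"dy":0,"dz":0.016,"rx":0,"ry":0,"rz":0,"hand":0.045},{"dx":0,"dy":0,"dz":0.007,"rx":0,"ry":0,"rz":0,"hand":0.045},{"dx":0,"dy":0,"dz":0,"rx":0,"ry":0,"rz":0,"hand":0.045},{"dx":0,"dy":0,"dz":0,"rx":0,"ry":0,"rz":0,"hand":0.045},{"dx":0,"dy":0,"dz":0,"rx":0,"ry":0,"rz":0,"hand":0.0},{"dx":0,"dy":0,"dz":0,"rx":0,"ry":0,"rz":0,"hand":0.0},{"dx":0,"dy":0,"dz":0,"rx":0,"ry":0,"rz":0,"hand":0.0},{"dx":0,"dy":0,"dz":0,"rx":0,"ry":0,"rz":0,"hand":0.0},{"dx":0,"dy":0,"dz":0,"rx":0,"ry":0,"rz":0,"hand":0.0}]'
python3 go.py hp yellow .008 .03
python3 -m pendant '[{"dx":0,"dy":0,"dz":-0.02,"rx":0,"ry":0,"rz":0,"hand":0.0},{"dx":0,"dy":0,"dz":-0.025,"rx":0,"ry":0,"rz":0,"hand":0.0},{"dx":0,"dy":0,"dz":-0.035,"rx":0,"ry":0,"rz":0,"hand":0.0},{"dx":0,"dy":0,"dz":0,"rx":0,"ry":0,"rz":0,"hand":0.0}]'
python3 go.py bay yellow .09 .03
```

```text
clock: 20.17
position: [0.6071, -0.3196, 0.0109]
ee_rot: [0.001, 0.19, 0.982, -0.0]
contact_force: [-0.7, 0.5, 6.1]
width: 0.0152
gripper_force: 39.3
t 20.17 pos [ 0.6071 -0.3196  0.0109] w 0.0152 | shift mm [1.5 0.1 2.9] | 0.1 rows | turn deg [-0.02  0.17 -0.02]
clock: 20.5
position: [0.6098, -0.3215, 0.0961]
ee_rot: [0.006, 0.19, 0.982, -0.002]
contact_force: [1.8, -0.5, -0.7]
width: 0.0152
gripper_force: 39.0
t 20.5 pos [ 0.6098 -0.3215  0.0961] w 0.0152 | shift mm [302.1 488.6   1.3] | 13.8 rows | turn deg [ -0.21   0.68 -11.56]
```

```bash

python3 -m pendant '[{"dx":0.0201,"dy":0.0326,"dz":0,"rx":0,"ry":0,"rz":0,"hand":0.0},{"dx":0.0201,"dy":0.0326,"dz":0,"rx":0,"ry":0,"rz":0,"hand":0.0},{"dx":0.0201,"dy":0.0326,"dz":0,"rx":0,"ry":0,"rz":0,"hand":0.0},{"dx":0.0201,"dy":0.0326,"dz":0,"rx":0,"ry":0,"rz":0,"hand":0.0},{"dx":0.0201,"dy":0.0326,"dz":0,"rx":0,"ry":0,"rz":0,"hand":0.0},{"dx":0.0201,"dy":0.0326,"dz":0,"rx":0,"ry":0,"rz":0,"hand":0.0},{"dx":0.0201,"dy":0.0326,"dz":0,"rx":0,"ry":0,"rz":0,"hand":0.0},{"dx":0.0201,"dy":0.0326,"dz":0,"rx":0,"ry":0,"rz":0,"hand":0.0}]'
python3 -m pendant '[{"dx":0.0201,"dy":0.0326,"dz":0,"rx":0,"ry":0,"rz":0,"hand":0.0},{"dx":0.0201,"dy":0.0326,"dz":0,"rx":0,"ry":0,"rz":0,"hand":0.0},{"dx":0.0201,"dy":0.0326,"dz":0,"rx":0,"ry":0,"rz":0,"hand":0.0},{"dx":0.0201,"dy":0.0326,"dz":0,"rx":0,"ry":0,"rz":0,"hand":0.0},{"dx":0.0201,"dy":0.0326,"dz":0,"rx":0,"ry":0,"rz":0,"hand":0.0},{"dx":0.0201,"dy":0.0326,"dz":0,"rx":0,"ry":0,"rz":0,"hand":0.0},{"dx":0.0201,"dy":0.0326,"dz":0,"rx":0,"ry":0,"rz":0,"hand":0.0},{"dx":0,"dy":0,"dz":0,"rx":0,"ry":0,"rz":-5.7,"hand":0.0},{"dx":0,"dy":0,"dz":0,"rx":0,"ry":0,"rz":-5.8,"hand":0.0},{"dx":0,"dy":0,"dz":0,"rx":0,"ry":0,"rz":0,"hand":0.0},{"dx":0,"dy":0,"dz":0,"rx":0,"ry":0,"rz":0,"hand":0.0}]'
python3 go.py bay yellow .0225 .0315
```

```text
clock: 21.17
position: [0.5533, -0.0155, 0.089]
ee_rot: [0.0, 0.19, 0.982, 0.0]
contact_force: [0.4, 0.0, 0.3]
width: 0.0153
gripper_force: 39.1
clock: 22.08
position: [0.5083, 0.2471, 0.0889]
ee_rot: [-0.0, 0.091, 0.996, -0.0]
contact_force: [0.2, 0.4, -0.9]
width: 0.015
gripper_force: 39.2
t 22.08 pos [0.5083 0.2471 0.0889] w 0.015 | shift mm [-5.2 -2.  66.4] | 1.6 rows | turn deg [-0.01 -0.01 -0.19]
```

```bash

python3 -m pendant '[{"dx":-0.005,"dy":-0.002,"dz":0.02,"rx":0,"ry":0,"rz":0,"hand":0.0},{"dx":0,"dy":0,"dz":0.018,"rx":0,"ry":0,"rz":0,"hand":0.0},{"dx":0,"dy":0,"dz":0.012,"rx":0,"ry":0,"rz":0,"hand":0.0},{"dx":0,"dy":0,"dz":0.009,"rx":0,"ry":0,"rz":0,"hand":0.0},{"dx":0,"dy":0,"dz":0,"rx":0,"ry":0,"rz":0,"hand":0.0},{"dx":0,"dy":0,"dz":0,"rx":0,"ry":0,"rz":0,"hand":0.0},{"dx":0,"dy":0,"dz":0,"rx":0,"ry":0,"rz":0,"hand":0.0}]'
python3 go.py bay yellow .0225 .0315
```

```text
clock: 22.67
position: [0.5139, 0.2441, 0.0308]
ee_rot: [0.001, 0.091, 0.996, 0.0]
contact_force: [-0.4, -0.3, -0.6]
width: 0.0155
gripper_force: 39.2
t 22.67 pos [0.5139 0.2441 0.0308] w 0.0155 | shift mm [ 0.9 -0.2  8.3] | 0.2 rows | turn deg [ 0.04  0.07 -0.13]
```

```bash

python3 -m pendant '[{"dx":0,"dy":0,"dz":0.006,"rx":0,"ry":0,"rz":0,"hand":0.0},{"dx":0,"dy":0,"dz":0.002,"rx":0,"ry":0,"rz":0,"hand":0.0},{"dx":0,"dy":0,"dz":0,"rx":0,"ry":0,"rz":0,"hand":0.0},{"dx":0,"dy":0,"dz":0,"rx":0,"ry":0,"rz":0,"hand":0.0}]'
python3 -m pendant '[{"dx":0,"dy":0,"dz":0,"rx":0,"ry":0,"rz":0,"hand":0.034},{"dx":0,"dy":0,"dz":0,"rx":0,"ry":0,"rz":0,"hand":0.034},{"dx":0,"dy":0,"dz":0,"rx":0,"ry":0,"rz":0,"hand":0.034},{"dx":0,"dy":0,"dz":-0.02,"rx":0,"ry":0,"rz":0,"hand":0.034},{"dx":0,"dy":0,"dz":-0.03,"rx":0,"ry":0,"rz":0,"hand":0.034},{"dx":0,"dy":0,"dz":-0.035,"rx":0,"ry":0,"rz":0,"hand":0.034},{"dx":0,"dy":0,"dz":-0.03,"rx":0,"ry":0,"rz":0,"hand":0.034},{"dx":0,"dy":-0.035,"dz":-0.01,"rx":0,"ry":0,"rz":0,"hand":0.034},{"dx":0,"dy":-0.04,"dz":-0.0,"rx":0,"ry":0,"rz":0,"hand":0.034},{"dx":0,"dy":-0.04,"dz":-0.0,"rx":0,"ry":0,"rz":0,"hand":0.034},{"dx":0,"dy":-0.04,"dz":-0.0,"rx":0,"ry":0,"rz":0,"hand":0.034},{"dx":0,"dy":-0.04,"dz":-0.0,"rx":0,"ry":0,"rz":0,"hand":0.034}]'
python3 -m pendant '[{"dx":0,"dy":-0.04,"dz":0,"rx":0,"ry":0,"rz":0,"hand":0.034},{"dx":0,"dy":-0.04,"dz":0,"rx":0,"ry":0,"rz":0,"hand":0.034},{"dx":0,"dy":-0.04,"dz":0,"rx":0,"ry":0,"rz":0,"hand":0.034},{"dx":0,"dy":-0.04,"dz":0,"rx":0,"ry":0,"rz":0,"hand":0.034},{"dx":0,"dy":-0.04,"dz":0,"rx":0,"ry":0,"rz":0,"hand":0.034},{"dx":0,"dy":0,"dz":0,"rx":0,"ry":0,"rz":0,"hand":0.034},{"dx":0,"dy":0,"dz":0,"rx":0,"ry":0,"rz":0,"hand":0.034}]'
python3 - <<'E'
from h import *
a=manip.get_image("top")["frame"]; b=manip.get_image("side")["frame"]
cv2.imwrite("pics/t7.png",np.hstack([cv2.resize(a[165:265,110:240],(460,354)),cv2.resize(b[110:210,160:256],(340,354))])[:,:,::-1])
E
```

```text
clock: 23.0
position: [0.5131, 0.2443, 0.0222]
ee_rot: [0.0, 0.09, 0.996, 0.0]
contact_force: [-0.2, -0.7, -1.0]
width: 0.0153
gripper_force: 39.2
clock: 24.0
position: [0.4774, 0.051, 0.1475]
ee_rot: [0.001, 0.09, 0.996, 0.0]
contact_force: [0.9, -0.5, 1.1]
width: 0.0338
gripper_force: 0.0
clock: 24.58
position: [0.4417, -0.1463, 0.1473]
ee_rot: [0.0, 0.093, 0.996, 0.0]
contact_force: [0.5, 1.3, -0.9]
width: 0.0343
gripper_force: 0.0
```

View pics/t7.png

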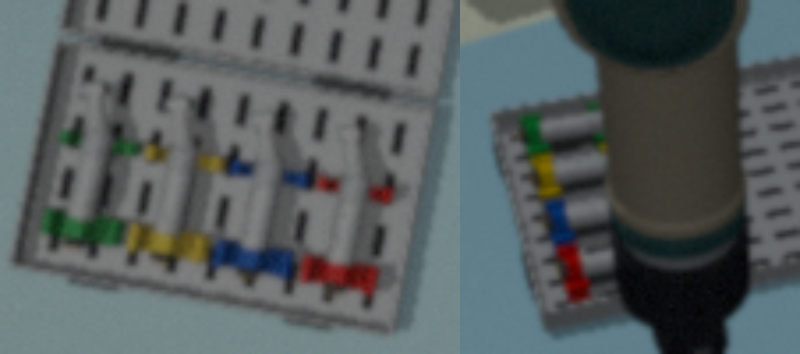

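All four are seated on both saddles with their heads towards the lid. Each tail (for example (92,250) and (250,278)) just shows behind its rear saddle, as it should, and the arm is clear.

```bash
python3 -c "
from rig import manip; print(manip.sign_off())"
```

```text
the job is handed in; nothing more can be done
None
```

All four coloured handpieces are in the holders of their own colour, seated on both saddles by the last camera pictures. The turbine and dappen dish were left alone, and the job was handed in at about 25 s of the 109 s. The hand-in returned no verdict.

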